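# Seat a spindle in the V-block against its stop

### The job

Take the brass spindle from the grey parts rest, lay it gently in the groove of the steel V-block, then slide it along the groove against the orange sprung stop pad. Press it home against the pad with about 10 N (never more than 20 N) for about a second, then back off and leave it lying in the groove, bearing on both flanks and still touching the pad. Leave the valve, the oil dropper and the pliers where they are.

Things in the scene. Friction and masses are not known exactly. Their poses are not given: they have to be found in the camera images.
- spindle_center (a point): Centre of the loose brass-coloured spindle, a plain rod 24 mm in diameter, 150 mm long, 0.3 to 0.6 kg, ends flat, alike, polished; x along the rod. It starts level, 30 mm up, in the fixed grey parts rest (140 x 52 mm) on two low saddles (25 mm high, 50 mm either side of the rest's middle); between them an 84 mm gap is free for fingers down to the 6 mm thick base.
- vblock: Fixed steel V-block; origin on the worktop below the middle of the groove; x along the groove towards the stop, z up. Base plate 10 mm thick, x = -90 to +126 mm, 84 mm wide. The groove is open upward and made of two 30 mm long segments, x = -65 to -35 and +35 to +65 mm; the gap between is free for fingers down to the base plate.
- groove_axis (a point): Middle of the line on which a seated spindle's axis lies: 42 mm above the worktop, straight above the V-block's origin, same axes. Nothing stands at the groove's open end (-x), so the seated spindle's rear end can be reached there.
- flank_left: Left (+y) 45 degree flank of the 90 degree V-groove, both segments; origin on the base plate below the groove's middle, axes as the V-block. Top 46 mm above the worktop, 27 mm out to its side; the groove is 42 mm wide at the top, its root 25 mm above the worktop.
- flank_right: Right (-y) flank of the V-groove, mirror image of the left; same origin. Both flanks are ground and oiled: sliding the lying spindle along the groove takes about 1 to 3 N.
- stop_bracket: Blue bracket at the +x end, 14 x 50 x 52 mm; origin on the base plate in its face towards the groove (x = +100 mm of the V-block). Its screw carries the orange pad, 18 mm wide, on the groove axis. The pad's face stands 20 to 36 mm before the bracket, set anew each time: find it by feel or sight. It yields 1 mm per 5 N, bottoms at 5 mm; after the push, groove friction keeps the spindle touching it.
- valve: Black and brass solenoid valve standing loose, 46 x 48 x 58 mm, origin at the centre of its underside. Bystander.
- dropper: Brown oil dropper bottle standing loose, 33 x 34 x 102 mm, origin at the centre of its underside. Bystander.
- pliers_combi: Red-handled pliers lying loose, 53 x 167 x 12 mm. Bystander.
Mind the look-alikes: they are no part of the job. Of the things like the part that bears spindle_center, leave any that is purple; of the rest the larger one is meant.

How it is judged (in metres and radians):
On the way, in this order (a step that is already met when the one before it is completed fails the run):
1. the spindle lies along the groove on both flanks (contact force between spindle and flank_left above 0.3 N and contact force between spindle and flank_right above 0.3 N and angle between the x axis of spindle_center and the x axis of vblock, either way round below 0.05 rad), for 0.2 s.
2. it is pressed against the stop pad with at least 5 N, bearing on both flanks, for 0.4 s (all of step 1 and contact force between spindle and stop_bracket above 5 N), for 0.4 s.
At the end, for the whole second after the job is handed in: The spindle lies still in the groove, along it to within 0.05 rad, released, bearing on the left and the right flank (over 0.3 N each) and touching the stop pad (over 0.05 N) (all of step 1 and contact force between spindle and stop_bracket above 0.05 N and linear speed of spindle below 0.01 m/s).
It fails at once if the spindle is pressed on the stop with more than 20 N (contact force between spindle and stop_bracket above 20 N).
It fails at once if the spindle is dropped or forced onto a flank with more than 30 N (contact force between spindle and flank_left above 30 N or contact force between spindle and flank_right above 30 N).
It fails at once if a bystander is moved by more than 25 mm (distance of any of valve, dropper, pliers_combi from where it was at the start of the episode above 0.025 m).
It also fails if it takes over 64 s, if anything falls off the work surface, if the arm or the gripper's body presses on something with over 40 N, if the wrist force passes 120 N, or if a joint passes its speed limit or range.

### The arm

A 6-joint arm with a two-finger parallel gripper is mounted at the origin on a cart in front of the work surface, level with it; the furniture and walls round the work are solid. World frame = base frame: x ahead of the robot, y to its left, z up, the work surface at z = 0. Lengths are in m, angles in degrees, forces in N, time in s.
With the tool pointing down it reaches from about 0.2 to 0.875 m from the base axis. Payload 3.4 kg.
Tool frame: the origin (TCP) lies at the centre of the arm's flange, where the gripper is bolted on; the fingertips stand 199 mm ahead of it and the grasp point (between the pads) lies 180 mm ahead of it; z points along the fingers, y is the line along which they close (so a half turn about z gives the same grasp; the last joint's range is limited). The gripper opens to 94 mm and grips with 3 to 60 N. Pads are 16 mm wide; open, the fingers measure 119 mm over their backs; the gripper's body (75 mm by 177 mm) begins 78 mm behind the grasp point.
Start: joints at [-75.688, 15.808, 86.224, -0, 77.962, -6.933], TCP at [0.208, -0.536, 0.405] pointing down, gripper open.
Joint ranges: [-165.64, 165.64], [-43.16, 119.46], [12.63, 154.43], [-67.54, 247.53], [6.08, 155.33], [-154.97, 154.97]. Speed limits (degrees/s): [147.25, 147.25, 180, 180, 180, 180].

### API

Orientations are given as [roll, pitch, yaw] about the fixed x, y, z axes, in that order (R = Rz(yaw) Ry(pitch) Rx(roll)).
In Python, from cell import env gives the robot as it stands. The module is installed in compiled form; this text tells all that it offers.
- The arm moves only by the tool jog_arm, never from a script. Its argument "targets" is a list of rows, each a list of 5 numbers: the opening, from 0 (shut) to 1 (fully open), then the shift along the world's x, y, z in mm, then the turn about the world's z in degrees. A call has exactly 8 rows; each row shifts and turns the commanded pose from where the row before left it; what a row does not reach is not made up. A row lasts 1/8 s, in which the tool goes at most 62.5 mm and 10.7 degrees, less where a joint would pass 70% of its speed; a pose out of reach is approached as far as the arm can. A call with a gripper value outside its range is refused whole. The fingers move at their own pace and stop on an object; the grip force is fixed at half the most. Time passes only in rows, so rows that do not move let the fingers close, or fill a call up. It gives the time, the measured TCP pose, the force, the opening and the grip force at its end, in the units of the state.
- env.state(): the state, without advancing time (a new reading comes with each control period).
- env.snapshot(name): name is "scene" or "top" or "wrist"; returns a dict with "color" (384x512x3 uint8, red, green, blue), "z_map" (384x512 float32, m along the optical axis (not along the pixel's ray), 0 where there is no reading), "intrinsics" (3x3 intrinsics, pixels), "eye" and "attitude" of the camera in the world. Camera axes: x right, y up, looking along -z (the intrinsics and any distortion apply to the point x, -y, -z); pixel columns grow to the right and rows downward; lengths in m; the calibration is good to about 2 mm. A picture is of the moment at which its call begins.
- env.close_job(): hands the job in; it is judged then, once.
The state is a dict: "time_s": time; "qpos": joint angles; "joint_vel": joint speeds; "tau": joint torques, N m; "tcp_pos": TCP position; "tool_rot": TCP orientation; "wrist_force": force on the tool from outside, world axes, zero at the start; "ft_torque": the same for the moment, N m; "finger_gap": opening from 0.0 (shut) to 1.0 (fully open); "grasp_force": force on a finger pad.
Only numpy, scipy, OpenCV 4.12 (cv2) and the standard library are available. Lean on these libraries where they do the work, as an engineer would, in place of code of your own. Each camera call takes 0.05 s, during which the arm holds its last target. There are 200 camera calls.

## Working session

There is one attempt and no reset: what is moved stays moved. The work goes in short steps, Python scripts to look and compute and a tool call to move; the robot and the scene stay as the last step left them, time stands still between calls to the robot, and variables do not carry over. Pictures are saved under pics/ and viewed, at most 10 in all, crops included, and the job is handed in when it is done.

Besides the shell and the picture viewer there is one more tool, called in YAML: its name, and indented under it one key for each argument. jog_arm: Moves the arm, as the interface text tells. Its arguments: {"type":"object","properties":{"targets":{"type":"array","items":{"type":"array","items":{"type":"number"}}}},"required":["targets"]}

```bash
mkdir -p pics; cat >h.py <<'E'
import numpy as np, cv2, pickle
from cell import env
def snap(n,tag):
    s=env.snapshot(n); pickle.dump(s,open(f'pics/{tag}.pkl','wb'))
    cv2.imwrite(f'pics/{tag}.png',cv2.cvtColor(s['color'],cv2.COLOR_RGB2BGR)); return s
def load(tag): return pickle.load(open(f'pics/{tag}.pkl','rb'))
def cloud(s):
    K=np.array(s['intrinsics']);z=s['z_map'];v,u=np.mgrid[:z.shape[0],:z.shape[1]]
    p=np.stack([(u-K[0,2])/K[0,0]*z,-(v-K[1,2])/K[1,1]*z,-z],-1)
    A=np.array(s['attitude'])
    if A.size==3:
        from scipy.spatial.transform import Rotation as R
        A=R.from_euler('xyz',A.ravel(),degrees=True).as_matrix()
    w=p@A.T+np.array(s['eye']); w[z==0]=np.nan; return w
E
python3 - <<'E'
from h import *
a=snap('top','top0');b=snap('scene','scene0')
print(a['eye'],a['attitude'],a['intrinsics'],b['eye'],env.state())
cv2.imwrite('pics/both.png',cv2.resize(np.vstack([cv2.imread('pics/top0.png')]),(800,600),interpolation=cv2.INTER_CUBIC))
E
```

```text
[ 0.36556072 -0.05790689  1.40487948] [  5.68554686  -1.0149804  -89.80984295] [[480.83537761   0.         255.60759925]
 [  0.         480.83537761 198.23362211]
 [  0.           0.           1.        ]] [-0.05462363  0.8629472   0.56570382] {'time_s': 0.1, 'qpos': array([-7.56875158e+01,  1.58432782e+01,  8.62844689e+01, -3.85955462e-05,
        7.79638491e+01, -6.93404865e+00]), 'joint_vel': array([-0.08722762, -0.13272487, -0.26003422,  0.01397267,  0.03584581,
       -0.10644436]), 'tau': array([ 1.91959247e-03, -4.05456448e+01, -2.37779653e+01,  7.02483742e-02,
        2.99659953e-02, -5.56465227e-05]), 'tcp_pos': array([ 0.20830866, -0.53575181,  0.4039225 ]), 'tool_rot': array([-1.79909069e+02, -1.10206524e-02,  2.12465322e+01]), 'wrist_force': array([0.01048092, 0.56050863, 0.1949165 ]), 'ft_torque': array([ 0.029515  ,  0.0048699 , -0.04113957]), 'grasp_force': 0.0, 'finger_gap': 1.0031594161954944}
```

View pics/both.png

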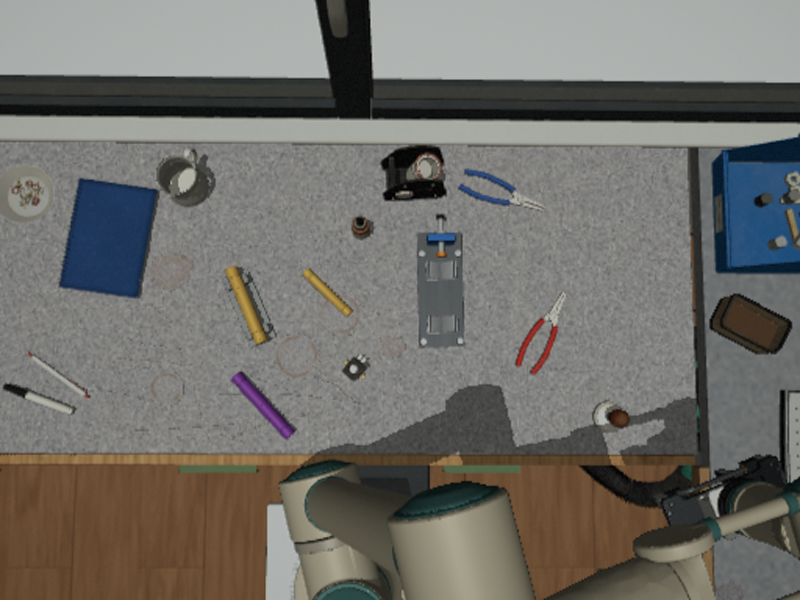

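View pics/scene0.png

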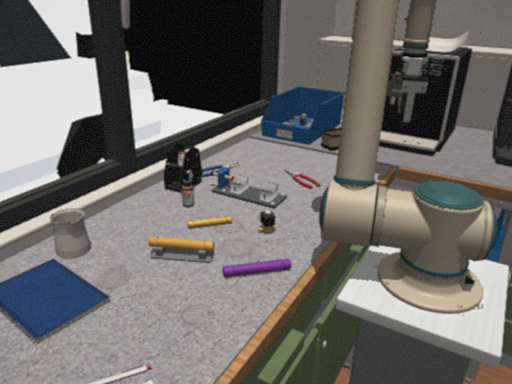

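The top view (scaled 1.5625×) has three candidates: a large yellow rod in the rest at (247,305), a smaller yellow rod at (328,292) and a purple rod at (262,405). I choose the large one. The V-block is at (440,290) with its stop at the top (+x world). Next I measure these and make the close crop.

```bash
python3 - <<'E'
from h import *
s=load('top0');w=cloud(s)
def P(u,v): 
    u,v=u/1.5625,v/1.5625; return np.nanmedian(w[int(v)-1:int(v)+2,int(u)-1:int(u)+2].reshape(-1,3),axis=0).round(4)
for n,p in dict(table=(600,270),table2=(150,400),rodA=(236,275),rod=(247,305),rodB=(260,336),c1=(421,254),c2=(459,254),c3=(424,341),c4=(461,340),pad=(441,254),brk=(441,238),base=(440,300),drop=(361,227),valve=(356,367),small=(328,292)).items(): print(n,P(*p))
hsv=cv2.cvtColor(s['color'],cv2.COLOR_RGB2HSV)
m=cv2.inRange(hsv,(15,110,80),(35,255,255))
n,l,st,c=cv2.connectedComponentsWithStats(m)
for i in range(1,n):
    if st[i,4]>60:
        q=w[l==i];q=q[~np.isnan(q[:,0])];xy=q[:,:2];r=cv2.minAreaRect((xy*1000).astype(np.float32));print(st[i],np.percentile(q[:,2],[5,50,95]).round(4),r)
# vblock base region
h=w[...,2];
reg=(w[...,1]>-.25)&(w[...,1]<.05)&(w[...,0]>.3)&(w[...,0]<.7)&(h>.006)&(h<.016)
n,l,st,c=cv2.connectedComponentsWithStats(reg.astype(np.uint8))
for i in range(1,n):
    if st[i,4]>150: print(st[i],cv2.minAreaRect((w[l==i][:,:2]*1000).astype(np.float32)))
im=cv2.imread('pics/top0.png')
cr=[cv2.resize(im[y:y+90,x:x+90],(400,400),interpolation=cv2.INTER_CUBIC) for x,y in((125,155),(237,135))]
cv2.imwrite('pics/crop.png',np.hstack(cr))
E
```

```text
table [ 0.5856 -0.4645 -0.0028]
table2 [ 0.3358  0.3779 -0.002 ]
rodA [0.5641 0.2176 0.0377]
rod [0.5099 0.1966 0.0373]
rodB [0.4528 0.1728 0.0382]
c1 [ 0.6108 -0.1211  0.0144]
c2 [ 0.6115 -0.1916  0.0123]
c3 [ 0.4469 -0.1269  0.0124]
c4 [ 0.4501 -0.1968  0.0121]
pad [ 0.6054 -0.1567  0.048 ]
brk [ 0.6319 -0.1558  0.0605]
base [ 0.5233 -0.1563  0.0072]
drop [ 0.648  -0.0116  0.0757]
valve [ 0.399  -0.0016  0.0559]
small [0.5392 0.0534 0.0175]
[144 171  27  49 405] [0.0315 0.038  0.0433] ((509.7540283203125, 200.36099243164062), (148.25709533691406, 22.492399215698242), 23.808570861816406)
[194 172  31  31 230] [0.0087 0.0157 0.0212] ((537.2391967773438, 53.11407470703125), (113.70298767089844, 17.78042221069336), 46.31022262573242)
[   0  290  244   11 1547] [-0.0069 -0.0016  0.0031] ((177.6726837158203, 484.5347595214844), (1063.013427734375, 119.02025604248047), 89.99433135986328)
[245 291 166  12 904] [-0.0064 -0.0018  0.0035] ((173.06265258789062, -292.667724609375), (128.5453338623047, 479.94305419921875), 0.029071232303977013)
[424 292  20   6  90] [-0.0062 -0.0019  0.0033] ((227.82269287109375, -599.2138671875), (14.836584091186523, 56.32932662963867), 1.7221240997314453)
[450 351   6  20  69] [-0.0054 -0.0016  0.0022] ((41.476478576660156, -648.0318603515625), (17.3968448638916, 53.4165153503418), 88.60652923583984)
[ 267  149   30   73 1236] ((544.9570922851562, -158.03973388671875), (85.8011703491211, 213.3514404296875), 89.97026824951172)
```

View pics/crop.png

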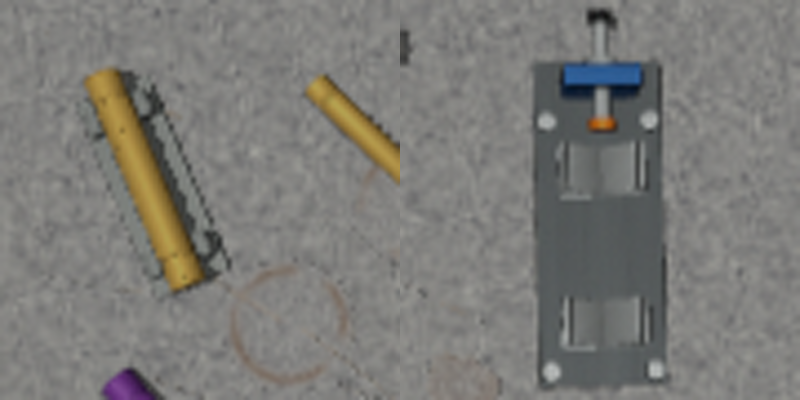

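Crop: the left panel shows the large yellow rod lying in the grey rest, which confirms the choice. The smaller rod lies directly on the table. The right panel shows the V-block, stop up and tilted slightly, with the pad at (602,124). I'll move above the rest for a wrist look.

jog_arm:
  targets:
    - [1,19,46,0,0]
    - [1,19,46,0,0]
    - [1,19,46,0,0]
    - [1,19,46,0,0]
    - [1,19,46,0,0]
    - [1,19,46,0,0]
    - [1,19,46,0,0]
    - [1,19,46,0,0]

```text
time_s: 1.1
tcp_pos: [0.3605, -0.1663, 0.4045]
tool_rot: [180.0, -0.0, 21.2]
wrist_force: [0.8, -1.0, -0.3]
finger_gap: 0.997
grasp_force: 0.0
```

jog_arm:
  targets:
    - [1,19,46,0,0]
    - [1,19,46,0,0]
    - [1,19,46,0,0]
    - [1,19,46,0,0]
    - [1,19,46,0,0]
    - [1,19,46,0,0]
    - [1,15,46,0,0]
    - [1,0,0,0,0]

```text
time_s: 2.1
tcp_pos: [0.4899, 0.1566, 0.404]
tool_rot: [-179.9, 0.0, 21.5]
wrist_force: [0.4, -0.6, 0.0]
finger_gap: 0.997
grasp_force: 0.0
```

```bash
python3 - <<'E'
from h import *
s=snap('wrist','w1');w=cloud(s);print(s['eye'],s['attitude'],env.state()['tcp_pos'],env.state()['tool_rot'])
hsv=cv2.cvtColor(s['color'],cv2.COLOR_RGB2HSV)
m=cv2.inRange(hsv,(15,110,80),(35,255,255))
n,l,st,c=cv2.connectedComponentsWithStats(m)
for i in range(1,n):
    if st[i,4]>100:
        q=w[l==i];q=q[~np.isnan(q[:,0])];r=cv2.minAreaRect((q[:,:2]*1000).astype(np.float32));print(st[i],np.percentile(q[:,2],[5,50,95]).round(4),r)
        t=q[q[:,2]>np.percentile(q[:,2],70)][:,:2];print(t.mean(0),cv2.fitLine(t.astype(np.float32),2,0,.001,.001).ravel())
E
```

```text
[0.55739395 0.18414834 0.38467971] [-14.64416322   0.07999412 -68.48871603] [0.48935923 0.15513972 0.40397401] [1.79992967e+02 1.00255958e-01 2.14100063e+01]
[ 207   67   30  143 2975] [0.0347 0.0404 0.0425] ((511.9396667480469, 202.23826599121094), (148.62649536132812, 23.536100387573242), 23.844419479370117)
[0.5156401  0.20379907] [0.91469413 0.40414685 0.5156401  0.20379907]
[ 326  117   48   94 1468] [0.0133 0.0177 0.0197] ((538.0994873046875, 55.338035583496094), (115.29847717285156, 16.86019515991211), 46.34947204589844)
[0.53960465 0.05655758] [0.69262356 0.72129923 0.53960466 0.05655758]
[ 30 298  16  54 329] [0.3203 0.3232 0.3245] ((494.9255676269531, 211.1158447265625), (12.971091270446777, 2.778792142868042), 22.42947006225586)
[0.49489498 0.21105666] [0.9522409  0.30534792 0.49489498 0.21105666]
[462 298  14  54 297] [0.3202 0.3232 0.3245] ((530.740234375, 121.92636108398438), (13.364081382751465, 2.6715400218963623), 22.024477005004883)
[0.52990768 0.12188901] [0.9041018  0.42731714 0.5299077  0.12188901]
```

View pics/w1.png

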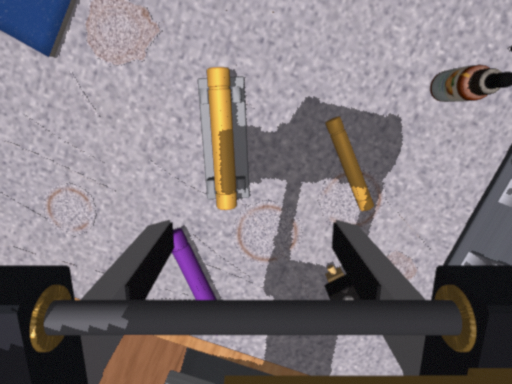

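The wrist picture shows the brass rod at (222,138) in its rest. Its measured centre is (0.512, 0.202), yaw 23.8°, top 42 mm. I move over it and descend to grasp height 32 mm.

jog_arm:
  targets:
    - [1,11,23,-10,1.2]
    - [1,11.5,24,-30,1.2]
    - [1,0,0,-40,0]
    - [1,0,0,-40,0]
    - [1,0,0,-30,0]
    - [1,0,0,-25,0]
    - [1,0,0,-12,0]
    - [1,0,0,-5,0]

```text
time_s: 3.15
tcp_pos: [0.5118, 0.2003, 0.2125]
tool_rot: [180.0, 0.0, 23.6]
wrist_force: [0.7, -0.6, -0.5]
finger_gap: 1.0
grasp_force: 0.0
```

```bash
python3 - <<'E'
from h import *
s=snap('wrist','w2');w=cloud(s);print(env.state()['tcp_pos'],env.state()['tool_rot'],env.state()['wrist_force'])
hsv=cv2.cvtColor(s['color'],cv2.COLOR_RGB2HSV)
m=cv2.inRange(hsv,(15,110,80),(35,255,255))
n,l,st,c=cv2.connectedComponentsWithStats(m)
for i in range(1,n):
    if st[i,4]>1000:
        q=w[l==i];q=q[~np.isnan(q[:,0])];r=cv2.minAreaRect((q[:,:2]*1000).astype(np.float32));print(st[i],np.percentile(q[:,2],[5,50,95]).round(4),r)
E
```

```text
[0.51183779 0.2004835  0.21238687] [1.79992612e+02 2.95919123e-02 2.36030486e+01] [ 0.68448705  0.10376853 -1.00689761]
[ 227  101   48  200 8852] [0.0346 0.0404 0.0424] ((531.1826171875, 210.5422821044922), (107.26887512207031, 23.547557830810547), 23.94976234436035)
[ 446  196   50   70 2184] [0.0107 0.0174 0.0194] ((569.798828125, 109.1959228515625), (103.20794677734375, 33.929691314697266), 77.63336944580078)
[ 233  334   39   40 1374] [0.0353 0.0405 0.0423] ((487.9380187988281, 191.07534790039062), (95.40103149414062, 22.44643783569336), 23.501995086669922)
```

View pics/w2.png

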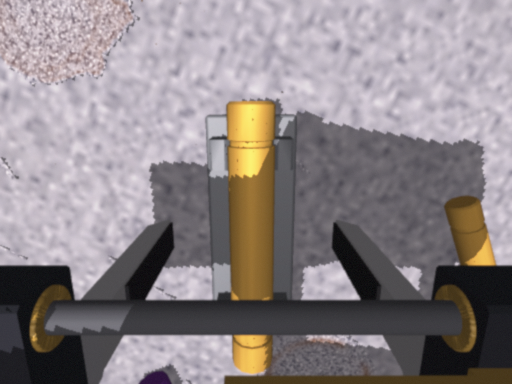

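The rod lies between the fingers (image column ~250), about 1.3 mm off. I correct that, close and lift a little.

jog_arm:
  targets:
    - [1,-0.5,1.3,0,0]
    - [0.1,0,0,0,0]
    - [0.1,0,0,0,0]
    - [0.1,0,0,0,0]
    - [0.1,0,0,0,0]
    - [0.1,0,0,0,0]
    - [0.1,0,0,0,0]
    - [0.1,0,0,0,0]

```text
time_s: 4.2
tcp_pos: [0.5114, 0.2024, 0.2127]
tool_rot: [180.0, 0.0, 23.6]
wrist_force: [-0.6, -1.0, 1.1]
finger_gap: 0.291
grasp_force: 0.0
```

jog_arm:
  targets:
    - [0.1,0,0,5,0]
    - [0.1,0,0,15,0]
    - [0.1,0,0,30,0]
    - [0.1,0,0,40,0]
    - [0.1,0,0,40,0]
    - [0.1,0,0,20,0]
    - [0.1,0,0,10,0]
    - [0.1,0,0,0,0]

```text
time_s: 5.2
tcp_pos: [0.5111, 0.2024, 0.3731]
tool_rot: [-180.0, -0.0, 23.6]
wrist_force: [-0.1, -0.6, -5.0]
finger_gap: 0.247
grasp_force: 30.0
```

jog_arm:
  targets:
    - [0.1,-11,-45,0,-2.7]
    - [0.1,-11,-45,0,-2.7]
    - [0.1,-11,-45,0,-2.7]
    - [0.1,-11,-45,0,-2.7]
    - [0.1,-11,-45,0,-2.7]
    - [0.1,-11,-45,0,-2.7]
    - [0.1,-11,-45,0,-2.7]
    - [0.1,-11,-45,0,-2.7]

```text
time_s: 6.2
tcp_pos: [0.4224, -0.1588, 0.3715]
tool_rot: [-179.9, 0.1, 2.0]
wrist_force: [1.1, -0.9, -5.1]
finger_gap: 0.248
grasp_force: 30.0
```

jog_arm:
  targets:
    - [0.1,0,0,0,0]
    - [0.1,0,0,0,0]
    - [0.1,0,0,0,0]
    - [0.1,0,0,0,0]
    - [0.1,0,0,0,0]
    - [0.1,0,0,0,0]
    - [0.1,0,0,0,0]
    - [0.1,0,0,0,0]

```text
time_s: 7.2
tcp_pos: [0.4233, -0.1576, 0.3727]
tool_rot: [180.0, -0.0, 2.0]
wrist_force: [0.2, 0.5, -4.4]
finger_gap: 0.247
grasp_force: 30.0
```

```bash
python3 - <<'E'
from h import *
s=snap('wrist','w3');w=cloud(s);print(env.state()['tcp_pos'],env.state()['tool_rot'],env.state()['wrist_force'])
cv2.imwrite('pics/w3b.png',cv2.resize(cv2.imread('pics/w3.png'),(800,600),interpolation=cv2.INTER_CUBIC))
h=w[...,2]
a=w[(h>.09)&(h<.23)&(abs(w[...,1]+.158)<.05)&(w[...,0]>.38)]
hsv=cv2.cvtColor(s['color'],cv2.COLOR_RGB2HSV)
m=cv2.inRange(hsv,(15,110,80),(35,255,255))>0
q=w[m&(h>.12)&(h<.26)]
print(len(q),np.percentile(q,[1,50,99],axis=0),cv2.minAreaRect((q[:,:2]*1000).astype(np.float32)))
xz=q[np.abs(q[:,1]-np.median(q[:,1]))<.004];b=np.polyfit(xz[:,0],xz[:,2],1);print('pitch slope',b,xz[:,0].min(),xz[:,0].max(),np.polyval(b,.423))
E
```

```text
[ 0.42334024 -0.15764101  0.37270463] [ 1.79994982e+02 -1.49311356e-03  2.04237876e+00] [-0.35794919 -0.17884803 -4.84001284]
10019 [[ 0.35170061 -0.16886252  0.19160677]
 [ 0.44447631 -0.15629529  0.19971118]
 [ 0.49690086 -0.14409303  0.20221857]] ((423.5107421875, -156.887451171875), (148.582275390625, 23.600284576416016), 2.0524613857269287)
pitch slope [0.00142767 0.20014832] 0.34936141149087563 0.49787990525509346 0.200752224777553
```

View pics/w3b.png

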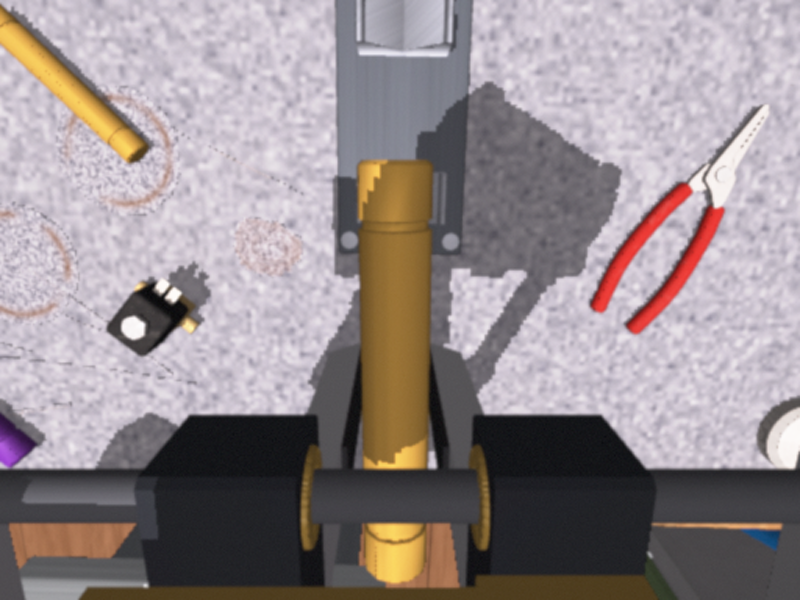

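The wrist picture shows the rod held level and centred (column ~395), with the V-block ahead at x=337..465. Next I get the V-block's axis from the point cloud.

```bash
python3 - <<'E'
from h import *
for tag in('w3','top0'):
    s=load(tag);w=cloud(s);h=w[...,2]
    tb=np.nanmedian(h[(w[...,1]>-.3)&(w[...,1]<-.25)&(w[...,0]>.5)&(w[...,0]<.56)])
    hh=h-tb; print(tag,'table',tb)
    ok=(hh>.006)&(hh<.015)&(w[...,1]>-.23)&(w[...,1]<-.09)&(w[...,0]>.43)&(w[...,0]<.67)
    E=[]
    for x in np.arange(.445,.66,.005):
        q=w[ok&(abs(w[...,0]-x)<.003)]
        if len(q)>15: E.append((x,np.percentile(q[:,1],1),np.percentile(q[:,1],99)))
    E=np.array(E)
    E=E[abs((E[:,2]-E[:,1])-.084)<.006]
    if len(E)>4:
        for k in(1,2):
            b=np.polyfit(E[:,0],E[:,k],1);print(k,len(E),np.degrees(b[0]),np.polyval(b,.52))
    v=(hh>.038)&(hh<.05)&(abs(w[...,1]+.158)<.035)&(w[...,0]>.44)&(w[...,0]<.64)
    for lo,hi in((.45,.51),(.54,.598)):
        q=w[v&(w[...,0]>lo)&(w[...,0]<hi)]
        if len(q)>10: print('seg',lo,len(q),np.percentile(q,[2,98],axis=0)[:,:2].round(4).tolist(),cv2.minAreaRect((q[:,:2]*1000).astype(np.float32)))
    q=w[ok]; print('xrange',np.percentile(q[:,0],[.5,99.5]))
    hsv=cv2.cvtColor(s['color'],cv2.COLOR_RGB2HSV)
    o=(cv2.inRange(hsv,(5,150,100),(16,255,255))>0)&(abs(w[...,0]-.6)<.04)&(abs(w[...,1]+.157)<.03)
    if o.any(): q=w[o];print('pad',len(q),np.percentile(q,[3,50,97],axis=0).round(4).tolist())
E
```

```text
w3 table 0.0002989050945564897
1 31 1.195926428048393 -0.19880318743507538
2 31 1.0297479357997037 -0.11623657959370565
seg 0.45 325 [[0.4642, -0.1851], [0.4932, -0.1318]] ((478.22430419921875, -158.56488037109375), (29.267139434814453, 53.592594146728516), 1.2458215951919556)
seg 0.54 951 [[0.5633, -0.1827], [0.5849, -0.1303]] ((574.75439453125, -156.36285400390625), (23.029712677001953, 54.08835983276367), 1.0738178491592407)
xrange [0.4407268  0.59302669]
top0 table -0.0015246874856676973
1 20 2.067341397200169 -0.2006767072400619
2 20 1.8431555203826284 -0.11708373790830946
seg 0.45 104 [[0.4622, -0.1853], [0.4912, -0.1338]] ((476.7109680175781, -159.5380859375), (29.27385711669922, 51.7682991027832), 0.33161211013793945)
seg 0.54 99 [[0.5625, -0.183], [0.5918, -0.1311]] ((577.3287353515625, -157.03318786621094), (52.162315368652344, 29.86621856689453), 89.82038116455078)
xrange [0.43840074 0.65136892]
pad 10 [[0.6014, -0.1648, 0.0148], [0.6049, -0.1566, 0.0472], [0.6133, -0.1493, 0.0546]]
```

V-block: origin ≈ (0.528, −0.1575), yaw ≈ 1.2°. The pad face is near 0.600. I take the rod centre to x≈0.512 and stop 10 mm above seating.

jog_arm:
  targets:
    - [0.1,22,-0.3,0,-0.2]
    - [0.1,22,-0.2,0,-0.2]
    - [0.1,22,-0.2,0,-0.2]
    - [0.1,22,-0.2,-10,-0.2]
    - [0.1,0,0,-40,0]
    - [0.1,0,0,-40,0]
    - [0.1,0,0,-30,0]
    - [0.1,0,0,-10,0]

```text
time_s: 8.25
tcp_pos: [0.5108, -0.1583, 0.2408]
tool_rot: [-179.9, 0.2, 1.2]
wrist_force: [-0.6, 0.8, -4.6]
finger_gap: 0.247
grasp_force: 30.0
```

jog_arm:
  targets:
    - [0.1,0,0,-7,0]
    - [0.1,0,0,0,0]
    - [0.1,0,0,0,0]
    - [0.1,0,0,0,0]
    - [0.1,0,0,0,0]
    - [0.1,0,0,0,0]
    - [0.1,0,0,0,0]
    - [0.1,0,0,0,0]

```text
time_s: 9.25
tcp_pos: [0.5113, -0.1585, 0.2357]
tool_rot: [180.0, 0.0, 1.2]
wrist_force: [0.5, 0.3, -5.0]
finger_gap: 0.251
grasp_force: 30.0
```

```bash
python3 - <<'E'
from h import *
s=snap('wrist','w4');w=cloud(s);h=w[...,2];print(env.state()['tcp_pos'],env.state()['tool_rot'],env.state()['wrist_force'])
cv2.imwrite('pics/w4b.png',cv2.resize(cv2.imread('pics/w4.png'),(800,600),interpolation=cv2.INTER_CUBIC))
hsv=cv2.cvtColor(s['color'],cv2.COLOR_RGB2HSV)
m=cv2.inRange(hsv,(15,110,80),(35,255,255))>0
q=w[m&(h>.04)&(h<.09)&(abs(w[...,1]+.158)<.03)]
print(np.percentile(q,[1,50,99],axis=0),cv2.minAreaRect((q[:,:2]*1000).astype(np.float32)))
E
```

```text
[ 0.5113617  -0.15854979  0.23567209] [1.79994552e+02 3.18263098e-03 1.24794781e+00] [-1.50230046  0.06503776 -4.95138058]
[[ 0.44006311 -0.16916052  0.04996275]
 [ 0.53505864 -0.15733656  0.06253444]
 [ 0.60686758 -0.14598626  0.06508792]] ((522.92724609375, -157.53343200683594), (171.96571350097656, 23.597797393798828), 1.423091173171997)
```

View pics/w4b.png

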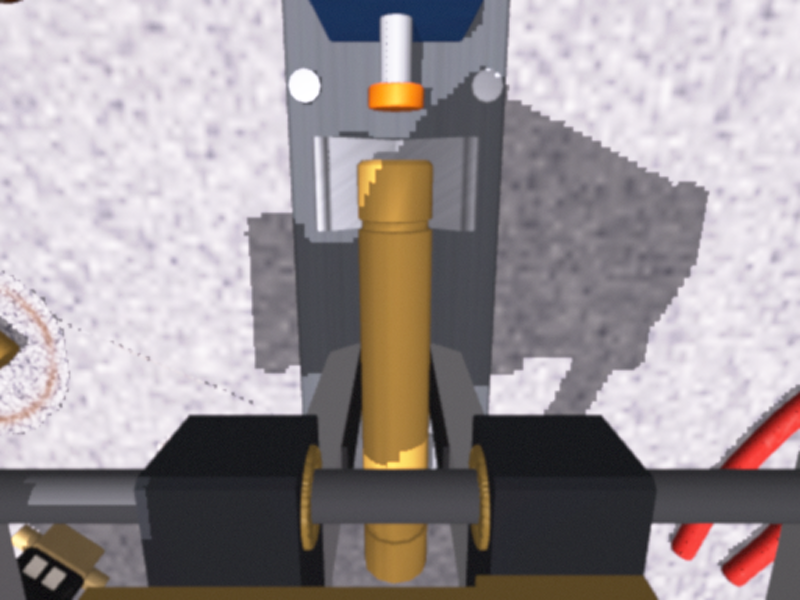

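The picture shows the rod at columns 358–432, lined up over the groove (front segment 318–478, centre 398), with the orange pad ahead at (396,96). I lower it slowly.

jog_arm:
  targets:
    - [0.1,0,0,-3,0]
    - [0.1,0,0,-2,0]
    - [0.1,0,0,-1,0]
    - [0.1,0,0,-1,0]
    - [0.1,0,0,-1,0]
    - [0.1,0,0,0,0]
    - [0.1,0,0,0,0]
    - [0.1,0,0,0,0]

```text
time_s: 10.3
tcp_pos: [0.5114, -0.1585, 0.2277]
tool_rot: [180.0, -0.0, 1.2]
wrist_force: [-0.9, -0.2, -3.9]
finger_gap: 0.248
grasp_force: 30.0
```

jog_arm:
  targets:
    - [0.1,0,0,-0.5,0]
    - [0.1,0,0,0,0]
    - [0.1,0,0,0,0]
    - [0.1,0,0,0,0]
    - [0.1,0,0,-0.5,0]
    - [0.1,0,0,0,0]
    - [0.1,0,0,0,0]
    - [0.1,0,0,0,0]

```text
time_s: 11.3
tcp_pos: [0.5114, -0.1586, 0.2267]
tool_rot: [180.0, 0.0, 1.2]
wrist_force: [-0.2, 0.2, -4.2]
finger_gap: 0.245
grasp_force: 30.0
```

jog_arm:
  targets:
    - [0.1,0,0,-0.5,0]
    - [0.1,0,0,0,0]
    - [0.1,0,0,0,0]
    - [0.1,0,0,0,0]
    - [0.1,0,0,0,0]
    - [0.1,0,0,0,0]
    - [0.1,0,0,0,0]
    - [0.1,0,0,0,0]

```text
time_s: 12.3
tcp_pos: [0.5113, -0.1585, 0.2262]
tool_rot: [180.0, 0.0, 1.2]
wrist_force: [1.3, 0.7, -4.5]
finger_gap: 0.245
grasp_force: 30.0
```

jog_arm:
  targets:
    - [0.1,0,0,-0.3,0]
    - [0.1,0,0,0,0]
    - [0.1,0,0,0,0]
    - [0.1,0,0,0,0]
    - [0.1,0,0,0,0]
    - [0.1,0,0,0,0]
    - [0.1,0,0,0,0]
    - [0.1,0,0,0,0]

```text
time_s: 13.3
tcp_pos: [0.5114, -0.1586, 0.2259]
tool_rot: [180.0, 0.0, 1.2]
wrist_force: [0.7, 0.2, -5.4]
finger_gap: 0.246
grasp_force: 30.0
```

jog_arm:
  targets:
    - [0.1,0,0,-0.5,0]
    - [0.1,0,0,0,0]
    - [0.1,0,0,0,0]
    - [0.1,0,0,0,0]
    - [0.1,0,0,0,0]
    - [0.1,0,0,0,0]
    - [0.1,0,0,0,0]
    - [0.1,0,0,0,0]

```text
time_s: 14.3
tcp_pos: [0.5114, -0.1586, 0.2256]
tool_rot: [180.0, -0.0, 1.2]
wrist_force: [-0.2, -0.5, 3.3]
finger_gap: 0.247
grasp_force: 30.0
```

jog_arm:
  targets:
    - [0.1,0,0,-0.4,0]
    - [0.1,0,0,0,0]
    - [0.1,0,0,0,0]
    - [0.1,0,0,0,0]
    - [0.1,0,0,0,0]
    - [0.1,0,0,0,0]
    - [0.1,0,0,0,0]
    - [0.1,0,0,0,0]

```text
time_s: 15.3
tcp_pos: [0.5114, -0.1586, 0.2256]
tool_rot: [180.0, -0.0, 1.2]
wrist_force: [-1.9, 0.4, 7.1]
finger_gap: 0.25
grasp_force: 30.0
```

Seated, with about 10 N down. I release and lift.

jog_arm:
  targets:
    - [0.1,0,0,0.4,0]
    - [0.5,0,0,0,0]
    - [0.6,0,0,0,0]
    - [0.6,0,0,0,0]
    - [0.6,0,0,0,0]
    - [0.6,0,0,0,0]
    - [0.6,0,0,0,0]
    - [0.6,0,0,0,0]

```text
time_s: 16.3
tcp_pos: [0.5114, -0.1585, 0.2254]
tool_rot: [180.0, 0.0, 1.2]
wrist_force: [0.4, -0.0, 0.6]
finger_gap: 0.598
grasp_force: 0.0
```

jog_arm:
  targets:
    - [0.6,0,0,10,0]
    - [0.6,0,0,25,0]
    - [0.6,0,0,25,0]
    - [0,-20,0,0,0]
    - [0,-40,0,0,0]
    - [0,-40,0,0,0]
    - [0,-30,0,0,0]
    - [0,0,0,0,0]

```text
time_s: 17.3
tcp_pos: [0.3797, -0.1581, 0.286]
tool_rot: [180.0, 0.0, 1.2]
wrist_force: [0.7, 0.3, -0.1]
finger_gap: 0.107
grasp_force: 0.0
```

```bash
python3 - <<'E'
from h import *
s=snap('wrist','w5');w=cloud(s);h=w[...,2];print(env.state())
hsv=cv2.cvtColor(s['color'],cv2.COLOR_RGB2HSV)
m=cv2.inRange(hsv,(16,110,80),(35,255,255))>0
q=w[m&(h>.025)&(h<.07)&(abs(w[...,1]+.158)<.03)&(w[...,0]>.41)&(w[...,0]<.598)]
print(len(q),np.percentile(q,[1,50,99],axis=0),cv2.minAreaRect((q[:,:2]*1000).astype(np.float32)))
o=(cv2.inRange(hsv,(5,150,100),(16,255,255))>0)&(abs(w[...,0]-.6)<.03)&(abs(w[...,1]+.157)<.03)&(h>.03)
q=w[o];print('pad',len(q),np.percentile(q,[3,50,97],axis=0).round(4).tolist())
E
```

```text
{'time_s': 17.35, 'qpos': array([-3.22721968e+01,  8.11524284e+00,  1.15394409e+02,  1.23068238e-02,
        5.63614641e+01,  5.65388505e+01]), 'joint_vel': array([ 0.701155  ,  1.49276869, -2.23075736,  0.16613206, -0.79578816,
        0.08098424]), 'tau': array([-1.89120658e-01, -2.82827103e+01, -1.78669220e+01, -7.74956661e-04,
        1.75206321e-01, -1.97565457e-02]), 'tcp_pos': array([ 0.3812736 , -0.1586523 ,  0.28621886]), 'tool_rot': array([ 1.79937498e+02, -1.13180059e-01,  1.18220855e+00]), 'wrist_force': array([ 0.6280969 , -0.95114205,  0.31245532]), 'ft_torque': array([ 0.04285694,  0.032255  , -0.04900861]), 'grasp_force': 0.0, 'finger_gap': 0.05916437851336213}
4673 [[ 0.4379198  -0.16975112  0.04454054]
 [ 0.47845076 -0.15841296  0.05255555]
 [ 0.51338464 -0.14714226  0.05534628]] ((475.9222717285156, -158.5726318359375), (78.8608627319336, 23.25806999206543), 1.27265465259552)Traceback (most recent call last):
  File "<stdin>", line 8, in <module>
    return _quantile_unchecked(
        a, q, axis, out, overwrite_input, method, keepdims, weights)
    return _ureduce(a,
                    func=_quantile_ureduce_func,
    ...<5 lines>...
                    overwrite_input=overwrite_input,
                    method=method)
    r = func(a, **kwargs)
    result = _quantile(arr,
                       quantiles=q,
    ...<2 lines>...
                       out=out,
                       weights=wgt)
    slices_having_nans = np.isnan(arr[-1, ...])
                                  ~~~^^^^^^^^^
IndexError: index -1 is out of bounds for axis 0 with size 0
```

View pics/w5.png

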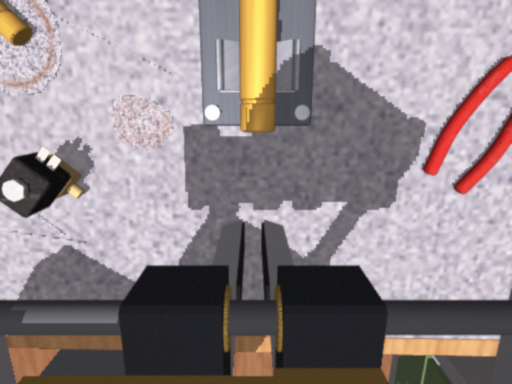

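The rod is seated in the groove, rear end at (257,128), with its top at 54 mm as it should be. The fingers are closed behind it. I descend to axis height and approach its rear end.

jog_arm:
  targets:
    - [0,0,-1.4,-20,0]
    - [0,0,0,-25,0]
    - [0,0,0,-17,0]
    - [0,15,0.3,0,0]
    - [0,15,0.3,0,0]
    - [0,4,0,0,0]
    - [0,0,0,0,0]
    - [0,0,0,0,0]

```text
time_s: 18.35
tcp_pos: [0.4151, -0.1592, 0.2236]
tool_rot: [180.0, 0.0, 1.3]
wrist_force: [-0.6, -0.4, 0.6]
finger_gap: 0.009
grasp_force: 0.0
```

jog_arm:
  targets:
    - [0,2,0,0,0]
    - [0,2,0,0,0]
    - [0,2,0,0,0]
    - [0,2,0,0,0]
    - [0,2,0.2,0,0]
    - [0,2,0,0,0]
    - [0,2,0,0,0]
    - [0,0,0,0,0]

```text
time_s: 19.35
tcp_pos: [0.429, -0.159, 0.2232]
tool_rot: [-180.0, 0.1, 1.3]
wrist_force: [-1.8, -0.4, -0.6]
finger_gap: 0.006
grasp_force: 0.9
```

jog_arm:
  targets:
    - [0,1,0,0,0]
    - [0,1,0,0,0]
    - [0,1,0,0,0]
    - [0,1,0.1,0,0]
    - [0,1,0,0,0]
    - [0,1,0,0,0]
    - [0,1,0,0,0]
    - [0,0,0,0,0]

```text
time_s: 20.35
tcp_pos: [0.4365, -0.1591, 0.2234]
tool_rot: [180.0, -0.0, 1.2]
wrist_force: [-1.5, 0.6, -1.0]
finger_gap: 0.005
grasp_force: 0.7
```

```bash
python3 - <<'E'
from h import *
# pad face estimate from w4 (rod ahead end vs pad), and rod now
for tag in('w4','new'):
    s=load(tag) if tag=='w4' else snap('top','t2')
    w=cloud(s);h=w[...,2]
    hsv=cv2.cvtColor(s['color'],cv2.COLOR_RGB2HSV)
    o=(cv2.inRange(hsv,(4,150,100),(17,255,255))>0)&(abs(w[...,0]-.61)<.02)&(abs(w[...,1]+.157)<.02)&(h>.03)&(h<.06)
    q=w[o];print(tag,len(q),np.percentile(q,[2,50,98],axis=0).round(4).tolist() if len(q) else 0)
    m=(cv2.inRange(hsv,(18,110,80),(35,255,255))>0)&(h>.025)&(h<.07)&(abs(w[...,1]+.158)<.03)&(w[...,0]<.61)&(w[...,0]>.41)
    q=w[m];print('rod',len(q),np.percentile(q[:,0],[1,99]) if len(q) else 0)
print(env.state()['wrist_force'])
E
```

```text
w4 348 [[0.6021, -0.1643, 0.0405], [0.6044, -0.1575, 0.0486], [0.6088, -0.1475, 0.0515]]
rod 10000 [0.44047843 0.60602338]
new 11 [[0.6018, -0.1625, 0.0443], [0.6049, -0.1564, 0.0486], [0.6059, -0.1488, 0.0512]]
rod 137 [0.53968999 0.59300062]
[-1.52633277  0.17494291  0.25400872]
```

The rod is moving (about 1.5 N of friction), with about 8 mm to go.

jog_arm:
  targets:
    - [0,0.8,0,0,0]
    - [0,0.8,0,0,0]
    - [0,0.8,0.1,0,0]
    - [0,0.8,0,0,0]
    - [0,0.8,0,0,0]
    - [0,0,0,0,0]
    - [0,0,0,0,0]
    - [0,0,0,0,0]

```text
time_s: 21.4
tcp_pos: [0.4405, -0.159, 0.2234]
tool_rot: [180.0, -0.0, 1.2]
wrist_force: [-1.6, -0.1, 0.8]
finger_gap: 0.008
grasp_force: 0.7
```

jog_arm:
  targets:
    - [0,0.5,0,0,0]
    - [0,0.5,0,0,0]
    - [0,0.5,0,0,0]
    - [0,0.5,0,0,0]
    - [0,0,0,0,0]
    - [0,0,0,0,0]
    - [0,0,0,0,0]
    - [0,0,0,0,0]

```text
time_s: 22.4
tcp_pos: [0.4424, -0.1589, 0.2234]
tool_rot: [180.0, -0.0, 1.2]
wrist_force: [-1.0, 0.6, -0.0]
finger_gap: 0.001
grasp_force: 0.9
```

jog_arm:
  targets:
    - [0,0.5,0,0,0]
    - [0,0.5,0,0,0]
    - [0,0.5,0,0,0]
    - [0,0,0,0,0]
    - [0,0,0,0,0]
    - [0,0,0,0,0]
    - [0,0,0,0,0]
    - [0,0,0,0,0]

```text
time_s: 23.4
tcp_pos: [0.4437, -0.1589, 0.2233]
tool_rot: [-180.0, 0.0, 1.2]
wrist_force: [-4.2, -0.2, 0.8]
finger_gap: 0.001
grasp_force: 1.9
```

jog_arm:
  targets:
    - [0,0.5,0,0,0]
    - [0,0.5,0,0,0]
    - [0,0,0,0,0]
    - [0,0,0,0,0]
    - [0,0,0,0,0]
    - [0,0,0,0,0]
    - [0,0,0,0,0]
    - [0,0,0,0,0]

```text
time_s: 24.4
tcp_pos: [0.4443, -0.1588, 0.2233]
tool_rot: [-180.0, 0.1, 1.3]
wrist_force: [-6.0, -0.8, 1.8]
finger_gap: 0.006
grasp_force: 2.8
```

jog_arm:
  targets:
    - [0,0.5,0,0,0]
    - [0,0.5,0,0,0]
    - [0,0,0,0,0]
    - [0,0,0,0,0]
    - [0,0,0,0,0]
    - [0,0,0,0,0]
    - [0,0,0,0,0]
    - [0,0,0,0,0]

```text
time_s: 25.4
tcp_pos: [0.4448, -0.1588, 0.2232]
tool_rot: [-180.0, 0.2, 1.3]
wrist_force: [-6.0, -1.0, 2.5]
finger_gap: 0.004
grasp_force: 3.4
```

Pad contact. I continue in small increments.

jog_arm:
  targets:
    - [0,0.5,0,0,0]
    - [0,0.5,0,0,0]
    - [0,0,0,0,0]
    - [0,0,0,0,0]
    - [0,0,0,0,0]
    - [0,0,0,0,0]
    - [0,0,0,0,0]
    - [0,0,0,0,0]

```text
time_s: 26.4
tcp_pos: [0.4453, -0.1587, 0.223]
tool_rot: [-179.9, 0.3, 1.3]
wrist_force: [-8.2, -1.2, 2.2]
finger_gap: 0.004
grasp_force: 4.1
```

jog_arm:
  targets:
    - [0,0.5,0,0,0]
    - [0,0.3,0,0,0]
    - [0,0,0,0,0]
    - [0,0,0,0,0]
    - [0,0,0,0,0]
    - [0,0,0,0,0]
    - [0,0,0,0,0]
    - [0,0,0,0,0]

```text
time_s: 27.4
tcp_pos: [0.4457, -0.1586, 0.2229]
tool_rot: [-179.9, 0.4, 1.3]
wrist_force: [-8.6, -1.4, 4.0]
finger_gap: 0.004
grasp_force: 4.7
```

jog_arm:
  targets:
    - [0,0.5,0,0,0]
    - [0,0.5,0,0,0]
    - [0,0.3,0,0,0]
    - [0,0,0,0,0]
    - [0,0,0,0,0]
    - [0,0,0,0,0]
    - [0,0,0,0,0]
    - [0,0,0,0,0]

```text
time_s: 28.4
tcp_pos: [0.4463, -0.1585, 0.2227]
tool_rot: [-179.9, 0.5, 1.3]
wrist_force: [-10.8, -1.3, 4.0]
finger_gap: 0.008
grasp_force: 5.5
```

jog_arm:
  targets:
    - [0,0,0,0,0]
    - [0,0,0,0,0]
    - [0,0,0,0,0]
    - [0,0,0,0,0]
    - [0,0,0,0,0]
    - [0,0,0,0,0]
    - [0,0,0,0,0]
    - [0,0,0,0,0]

```text
time_s: 29.4
tcp_pos: [0.4463, -0.1585, 0.2227]
tool_rot: [-179.9, 0.5, 1.3]
wrist_force: [-10.6, -2.6, 4.4]
finger_gap: 0.007
grasp_force: 5.5
```

About 9–10 N held for over a second. I back off slowly.

jog_arm:
  targets:
    - [0,-0.7,0,0,0]
    - [0,-0.7,0,0,0]
    - [0,-0.7,0,0,0]
    - [0,-0.7,0,0,0]
    - [0,-0.7,0,0,0]
    - [0,-0.7,0,0,0]
    - [0,-0.7,0,0,0]
    - [0,-0.7,0,0,0]

```text
time_s: 30.4
tcp_pos: [0.4438, -0.1591, 0.2236]
tool_rot: [180.0, -0.1, 1.2]
wrist_force: [-2.5, 1.2, -0.3]
finger_gap: 0.005
grasp_force: 1.1
```

jog_arm:
  targets:
    - [0,-1,0,0,0]
    - [0,-2,0,0,0]
    - [0,-5,0,0,0]
    - [0,-15,0,0,0]
    - [0,-25,0,0,0]
    - [0,-20,0,0,0]
    - [0,0,0,20,0]
    - [0,0,0,40,0]

```text
time_s: 31.4
tcp_pos: [0.3737, -0.1586, 0.283]
tool_rot: [-179.9, 0.2, 1.2]
wrist_force: [1.7, -0.7, -0.3]
finger_gap: 0.005
grasp_force: 0.0
```

jog_arm:
  targets:
    - [0,0,0,0,0]
    - [0,0,0,0,0]
    - [0,0,0,0,0]
    - [0,0,0,0,0]
    - [0,0,0,0,0]
    - [0,0,0,0,0]
    - [0,0,0,0,0]
    - [0,0,0,0,0]

```text
time_s: 32.4
tcp_pos: [0.3754, -0.1589, 0.2834]
tool_rot: [180.0, 0.0, 1.2]
wrist_force: [-0.5, -0.0, -0.2]
finger_gap: 0.006
grasp_force: 0.0
```

```bash
python3 - <<'E'
from h import *
print(env.state()['wrist_force'])
snap('top','t3');im=cv2.imread('pics/t3.png')
cv2.imwrite('pics/t3c.png',cv2.resize(im[130:235,235:340],(600,600),interpolation=cv2.INTER_CUBIC))
E
```

```text
[-0.51091811 -0.04961383 -0.15906602]
```

View pics/t3c.png

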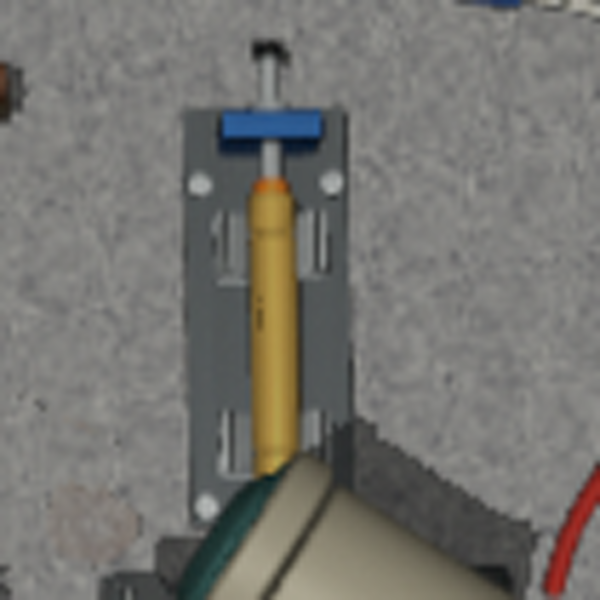

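The crop shows the spindle seated along the groove, its front end touching the orange pad at (271,186), with the gripper clear.

```bash
python3 -c "
from cell import env
print(env.close_job())"
```

```text
the job is handed in; nothing more can be done
None
```

I handed the job in at about 32 s. The spindle was seated in the V-groove and pressed on the pad with about 9–10 N for over a second. The final top view shows it released and touching the pad. No verdict was returned.

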